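# Set the casting flasks on their sprue bases

### The job

Get the four casting flasks ready for investing: stand each one upright on a rubber sprue base of its own size, over the cone and flat on the disc, the two large brown flasks on the two green bases and the two small dark grey flasks on the two red bases, one flask to a base. Do not tip a flask over, and leave the white jar and the steel doming block where they stand; the wider brown flask at the far left beside the black slab is not part of the job.

Things in the scene. Friction and masses are not known exactly. Their poses are not given: they have to be found in the camera images.
- big_flask_a: One large casting flask: an open steel tube, rusty brown, 62 mm outer diameter, 64 mm high, wall about 5 mm (inside clear over the middle 52 mm), open at both ends, 0.2 to 0.42 kg, standing on end on the bench in front of the black slab (a wider brown flask at the far left, beside the slab, is a fixture and not meant). Origin: centre of its underside; z up along the tube. Loose.
- big_flask_b: The other large casting flask: an open steel tube, rusty brown, 62 mm outer diameter, 64 mm high, wall about 5 mm (inside clear over the middle 52 mm), open at both ends, 0.2 to 0.42 kg, standing on end on the bench in front of the black slab (a wider brown flask at the far left, beside the slab, is a fixture and not meant). Origin: centre of its underside; z up along the tube. Loose.
- small_flask_a: One small casting flask: an open steel tube, dark blue-grey, 48 mm outer diameter, 51 mm high, hollow (inside clear over the middle 38 mm), open below and above, 0.15 to 0.31 kg, standing on end. Origin: centre of its underside; z up along the tube. Loose.
- small_flask_b: The other small casting flask: an open steel tube, dark blue-grey, 48 mm outer diameter, 51 mm high, hollow (inside clear over the middle 38 mm), open below and above, 0.15 to 0.31 kg, standing on end. Origin: centre of its underside; z up along the tube. Loose.
- green_base_a: One large sprue base, for a large flask: a green rubber disc, 74 mm diameter, 8 mm thick, fixed to the bench, with a cone in its middle 36 mm across at its foot and rising 16 mm above the disc (top 24 mm above the bench). Origin: centre of its underside, at bench height; z up. A flask that is seated stands over the cone, its underside on the disc 8 mm above this origin.
- green_base_b: The other large sprue base, for a large flask: a green rubber disc, 74 mm diameter, 8 mm thick, fixed to the bench, with a cone in its middle 36 mm across at its foot and rising 16 mm above the disc (top 24 mm above the bench). Origin: centre of its underside, at bench height; z up. A flask that is seated stands over the cone, its underside on the disc 8 mm above this origin.
- red_base_a: One small sprue base, for a small flask: a red rubber disc, 58 mm diameter, 8 mm thick, fixed to the bench, with a cone in its middle 24 mm across at its foot and rising 13 mm above the disc (top 21 mm above the bench). Origin: centre of its underside, at bench height; z up. A flask that is seated stands over the cone, its underside on the disc 8 mm above this origin.
- red_base_b: The other small sprue base, for a small flask: a red rubber disc, 58 mm diameter, 8 mm thick, fixed to the bench, with a cone in its middle 24 mm across at its foot and rising 13 mm above the disc (top 21 mm above the bench). Origin: centre of its underside, at bench height; z up. A flask that is seated stands over the cone, its underside on the disc 8 mm above this origin.
- flux_jar: Bystander: a white jar with black lid, 44 mm diameter, 54 mm high, loose. Origin: centre of its underside.
- dapping_block: Bystander: a grey steel cube with round hollows in its faces (doming block), 45 mm, 0.85 kg, loose. Origin: centre of its underside.

How it is judged:
At the end, for the whole second after the job is handed in: Each green base carries one large flask and each red base one small flask: centred within 10 mm, underside down on the disc (4 to 11 mm above the bench), upright within 0.06 rad, at rest and released ((((horizontal distance between big_flask_a and green_base_a below 0.01 m and z of big_flask_a in the frame of green_base_a between 0.004 and 0.011 m and angle between big_flask_a's own z axis and vertical below 0.06 rad and linear speed of big_flask_a below 0.02 m/s) and (horizontal distance between big_flask_b and green_base_b below 0.01 m and z of big_flask_b in the frame of green_base_b between 0.004 and 0.011 m and angle between big_flask_b's own z axis and vertical below 0.06 rad and linear speed of big_flask_b below 0.02 m/s)) or ((horizontal distance between big_flask_a and green_base_b below 0.01 m and z of big_flask_a in the frame of green_base_b between 0.004 and 0.011 m and angle between big_flask_a's own z axis and vertical below 0.06 rad and linear speed of big_flask_a below 0.02 m/s) and (horizontal distance between big_flask_b and green_base_a below 0.01 m and z of big_flask_b in the frame of green_base_a between 0.004 and 0.011 m and angle between big_flask_b's own z axis and vertical below 0.06 rad and linear speed of big_flask_b below 0.02 m/s))) and (((horizontal distance between small_flask_a and red_base_a below 0.01 m and z of small_flask_a in the frame of red_base_a between 0.004 and 0.011 m and angle between small_flask_a's own z axis and vertical below 0.06 rad and linear speed of small_flask_a below 0.02 m/s) and (horizontal distance between small_flask_b and red_base_b below 0.01 m and z of small_flask_b in the frame of red_base_b between 0.004 and 0.011 m and angle between small_flask_b's own z axis and vertical below 0.06 rad and linear speed of small_flask_b below 0.02 m/s)) or ((horizontal distance between small_flask_a and red_base_b below 0.01 m and z of small_flask_a in the frame of red_base_b between 0.004 and 0.011 m and angle between small_flask_a's own z axis and vertical below 0.06 rad and linear speed of small_flask_a below 0.02 m/s) and (horizontal distance between small_flask_b and red_base_a below 0.01 m and z of small_flask_b in the frame of red_base_a between 0.004 and 0.011 m and angle between small_flask_b's own z axis and vertical below 0.06 rad and linear speed of small_flask_b below 0.02 m/s)))); the robot touches nothing.
It fails at once if a flask is tipped over (leans more than 0.6 rad) (angle between any of big_flask_a, big_flask_b, small_flask_a, small_flask_b's own z axis and vertical above 0.6 rad).
It fails at once if the jar or the steel block is moved more than 25 mm (distance of any of flux_jar, dapping_block from where it was at the start of the episode above 0.025 m).
It also fails if it takes over 109 s, if anything falls off the work surface, if the arm or the gripper's body presses on something with over 40 N, if the wrist force passes 120 N, or if a joint passes its speed limit or range.

### The arm

A 7-joint arm with a two-finger parallel gripper is mounted at the origin on a cart in front of the work surface, level with it; the furniture and walls round the work are solid. World frame = base frame: x ahead of the robot, y to its left, z up, the work surface at z = 0. Lengths are in m, angles in rad, forces in N, time in s.
With the tool pointing down it reaches from about 0.4 to 0.875 m from the base axis. Payload 19.3 kg.
Tool frame: the origin (TCP) lies between the finger pads; the fingertips stand 14 mm ahead of it and the grasp point (between the pads) lies 5 mm behind it (robot.finger_overhang is the distance from the TCP to the fingertips, in m); y points along the fingers, z is the direction in which the jaws open and shut, and the axes are right-handed (so a half turn about y gives the same grasp; the last joint's range is limited). The gripper opens to 85 mm and grips with 20 to 120 N. Pads are 22 mm wide; open, the fingers measure 114 mm over their backs; the gripper's body (76 mm by 85 mm) begins 54 mm behind the grasp point. The pads swing forward as they close: fully open they stand 13 mm farther back than shut.
Start: joints at [1.198, 0.521, -0.036, 1.599, 0.021, 1.021, -0.113], TCP at [0.186, -0.597, 0.245] pointing down, gripper open.
Joint ranges: [-2.91, 2.91], [-0.3, 2.13], [-1.5, 1.42], [0.17, 2.43], [-1.26, 4.41], [0.16, 1.93], [-2.52, 2.52]. Speed limits (rad/s): [1.89, 1.89, 2.39, 2.39, 3.01, 3.01, 3.01].

### API

Orientations are given as a rotation vector (axis times angle).
In Python, from cell import robot, camera, camera_params, search_frame, outline_of, landmark_of gives the robot as it stands. The module is installed in compiled form; this text tells all that it offers.
- The arm moves only by the shell command python3 -m crank 'ROWS' [OPENING]. ROWS is JSON, a list of rows, each a list of 2 entries, a list of its own where there are three numbers: the shift along the tool's x, y, z in m, then the turn about the tool's y in degrees. A call has 1 to 8 rows; each row is the pose to reach, as a shift and turn from the pose commanded when the call began, along the tool's axes at that moment; what a row does not reach only later rows make up. A row lasts 1/10 s, in which the tool goes at most 50 mm and 8.59 degrees, less where a joint would pass 70% of its speed; a pose out of reach is approached as far as the arm can. A call with a gripper value outside its range is refused whole. OPENING is the opening, from 0 (shut) to 1 (fully open), set as the call begins (- or left out, the last holds). The fingers move at their own pace and stop on an object; the grip force is fixed at half the most. Time passes only in rows, so rows that repeat a pose let the fingers close. It gives the time, the measured TCP pose, the force and the opening at its end, in the units of the state.
- robot.state(): the state, without advancing time (a new reading comes with each control period).
- camera(name): name is "scene" or "top"; returns the picture (420x560x3 uint8, red, green, blue); there is no depth.
- camera_params(name): a dict with "fov_y" (degrees; the focal length in pixels is half the picture's height over the tangent of half this angle, whatever the lens; pixels are square), "cx", "cy" (the principal point, pixels), "R" (3x3) and "t" (3): a world point X has camera coordinates R X + t. Camera axes: x right, y down, z forward; pixel columns grow to the right and rows downward; lengths in m; the calibration is good to about 2 mm. A picture is of the moment at which its call begins. camera_params takes no time and is no camera call.
- robot.finish_job(): hands the job in, once; it reports no verdict.
Trained networks look in the newest picture that a camera, given by its name, has taken for a name from the list of things; names that differ only in an ending like _2 or _b are one class to them, and where a whole thing is asked for, a point or a joint stands for the part that bears it (a point fixed in the world has none). Each returns a list of dicts, best first, with "confidence" (0 to 1); they miss things now and then, are a little off and sometimes report something else, mostly with a low value. They report only what shows in the picture. A call takes as long as a camera call.
- search_frame(target, camera): "xyz" ([x, y, z] in m, in the coordinates of the camera as it stood for that picture, good to about 4 mm: the middle of the surface that is visible of it).
- outline_of(target, camera): "region" (420x560 bool, what is visible of it).
- landmark_of(target, camera): "xyz" ([x, y, z] in m, in the coordinates of the camera as it stood for that picture, good to about 4 mm: a listed point, or the origin of a listed thing).
The state is a dict: "clock": time; "joint_positions": joint angles; "qd": joint speeds; "joint_torque": joint torques, N m; "position": TCP position; "orientation": TCP orientation; "force": force on the tool from outside, world axes, zero at the start; "moment": the same for the moment, N m; "gripper_width": finger opening in m.
Only numpy, scipy, OpenCV 4.12 (cv2) and the standard library are available. Lean on these libraries where they do the work, as an engineer would, in place of code of your own. Each camera call takes 0.05 s, during which the arm holds its last target.

## Working session

There is one attempt and no reset: what is moved stays moved. The work goes in short steps, Python scripts to look and compute and a shell command to move; the robot and the scene stay as the last step left them, time stands still between calls to the robot, and variables do not carry over. Pictures are saved under pics/ and viewed, and the job is handed in when it is done.

```bash
mkdir -p pics; python3 - <<'E'
from cell import robot,camera,camera_params
import cv2,numpy as np
s=robot.state();print(s)
for n in("scene","top"):
    im=camera(n);cv2.imwrite(f"pics/{n}0.png",im[:,:,::-1]);p=camera_params(n);print(n,p)
E
```

```text
{'clock': 0.0, 'joint_positions': array([ 1.1978033 ,  0.52203947, -0.03630695,  1.60006064,  0.02119957,
        1.02109698, -0.11283175]), 'qd': array([ 5.91742088e-04, -9.13277696e-04, -1.24539225e-04, -1.45191460e-04,
        1.12326886e-03,  9.68653233e-04, -7.50215480e-05]), 'joint_torque': array([-1.02015381e-04, -9.27101827e+01,  1.97971009e+00, -3.69929659e+01,
        1.79428642e-02,  8.29937373e-03,  2.19975999e-05]), 'position': array([ 0.18621355, -0.59624486,  0.24469125]), 'orientation': array([-0.31429008,  2.05977956, -2.05730838]), 'force': array([ 0.04219995,  0.72619115, -0.13680843]), 'moment': array([0.01416381, 0.02939611, 0.02133627]), 'gripper_width': 0.08546150627558026}
scene {'fov_y': 55.53261618801318, 'cx': 275.7283495568981, 'cy': 208.20377630299296, 'R': array([[-0.49950131, -0.86605206,  0.02126691],
       [-0.57729525,  0.31445441, -0.75355731],
       [ 0.64593238, -0.38868015, -0.65703813]]), 't': array([0.24738364, 0.35773849, 0.52289394])}
top {'fov_y': 46.74781916308239, 'cx': 275.3435705295465, 'cy': 210.25099157761784, 'R': array([[ 0.01320162, -0.99990375,  0.004267  ],
       [-0.98940247, -0.01367984, -0.14455315],
       [ 0.14459761, -0.00231345, -0.98948784]]), 't': array([-0.03914172,  0.53882393,  0.98061935])}
```

View pics/scene0.png

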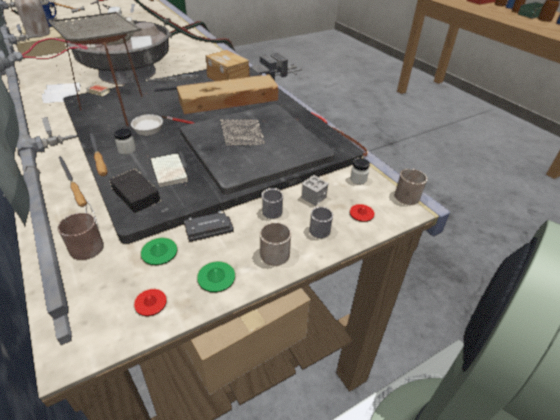

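View pics/top0.png

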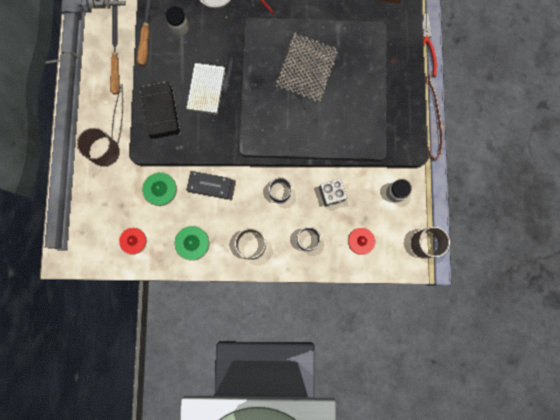

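```bash
cat > h.py <<'E'
from cell import *
import numpy as np,cv2
from scipy.spatial.transform import Rotation as Rn
def toworld(n,x):
    p=camera_params(n);return p['R'].T@(np.array(x)-p['t'])
def proj(n,X):
    p=camera_params(n);f=210/np.tan(np.radians(p['fov_y']/2));c=p['R']@np.array(X)+p['t']
    return f*c[0]/c[2]+p['cx'],f*c[1]/c[2]+p['cy']
def px2w(n,u,v,z):
    p=camera_params(n);f=210/np.tan(np.radians(p['fov_y']/2))
    d=p['R'].T@np.array([(u-p['cx'])/f,(v-p['cy'])/f,1]);o=-p['R'].T@p['t']
    return o+d*(z-o[2])/d[2]
E
python3 - <<'E'
from h import *
for t in("big_flask_a","small_flask_a","green_base_a","red_base_a","flux_jar","dapping_block"):
  for n in("top","scene"):
    for d in landmark_of(t,n):
      w=toworld(n,d['xyz']);print(t,n,round(d['confidence'],2),w.round(4),np.round(proj("top",w)),np.round(proj("scene",w)))
s=robot.state();print(s['clock']);print(Rn.from_rotvec(s['orientation']).as_matrix().round(3))
E
```

```text
big_flask_a top 0.8 [ 0.4779 -0.3558 -0.0012] [425. 243.] [406. 196.]
big_flask_a top 0.56 [ 0.4709  0.0204 -0.0024] [251. 244.] [273. 254.]
big_flask_a scene 0.75 [ 0.4658  0.0185 -0.0008] [251. 246.] [275. 255.]
small_flask_a top 0.51 [ 0.5841 -0.0447  0.0029] [281. 192.] [273. 210.]
small_flask_a scene 0.95 [ 0.4828 -0.1006  0.0009] [307. 239.] [318. 230.]
small_flask_a scene 0.95 [ 5.848e-01 -4.270e-02  5.000e-04] [281. 192.] [272. 211.]
green_base_a top 0.97 [ 0.4702  0.1498 -0.0009] [191. 243.] [215. 278.]
green_base_a top 0.96 [0.5883 0.2195 0.0011] [161. 189.] [160. 250.]
green_base_a scene 0.74 [0.5886 0.2212 0.0028] [160. 189.] [159. 250.]
green_base_a scene 0.66 [0.4713 0.15   0.0008] [191. 243.] [215. 277.]
green_base_a scene 0.33 [ 0.4835 -0.1037  0.0007] [308. 239.] [319. 229.]
red_base_a top 0.65 [ 0.4843 -0.2206 -0.0023] [362. 239.] [361. 213.]
red_base_a top 0.62 [0.4765 0.2729 0.0061] [133. 240.] [150. 299.]
red_base_a scene 0.76 [0.4717 0.2758 0.0018] [132. 242.] [150. 303.]
red_base_a scene 0.7 [ 0.4812 -0.2172  0.0016] [361. 241.] [361. 213.]
flux_jar top 0.77 [ 0.5843 -0.2989  0.0037] [398. 194.] [360. 178.]
flux_jar scene 0.57 [ 0.5828 -0.2949  0.0014] [396. 195.] [359. 180.]
flux_jar scene 0.23 [ 0.4632  0.0182 -0.0006] [252. 247.] [276. 255.]
dapping_block top 0.83 [ 0.578  -0.155   0.0034] [332. 196.] [315. 197.]
dapping_block scene 0.88 [ 0.5797 -0.1476  0.002 ] [328. 195.] [312. 198.]
0.7
[[-0.955  0.     0.298]
 [-0.298 -0.    -0.955]
 [-0.    -1.     0.   ]]
```

The flasks I need are at about top (251,244), (430,242), (281,190) and (307,239). The green bases are at (160,189) and (191,243), the red ones at (133,240) and (362,240). Next I'll refine these by fitting silhouettes in both cameras.

```bash
cat > fit.py <<'E'
from h import *
from scipy.optimize import minimize
def sil(n,x,y,z0,parts):
    m=np.zeros((420,560),np.uint8);a=np.linspace(0,2*np.pi,60)
    pts=np.array([proj(n,(x+r*np.cos(t),y+r*np.sin(t),z0+z)) for r,z in parts for t in a])
    h=cv2.convexHull((pts*16).astype(np.int32).reshape(-1,1,2)); cv2.fillConvexPoly(m,h,1,shift=4); return m>0
def fit(regs,x0,parts,z0=0):
    def c(p): return sum(1-(sil(n,*p,z0,parts)&r).sum()/(sil(n,*p,z0,parts)|r).sum() for n,r in regs.items())
    r=minimize(c,x0,method='Nelder-Mead',options=dict(initial_simplex=np.array(x0)+[[0,0],[.008,0],[0,.008]],xatol=2e-4,fatol=1e-4,maxiter=60));return r.x,r.fun
P={"big":[(.031,0),(.031,.064)],"small":[(.024,0),(.024,.051)],"green":[(.037,0),(.037,.008)],"red":[(.029,0),(.029,.008)]}
def measure(name,kind,cands,cams=("top","scene"),z0=0):
    R={n:outline_of(name,n) for n in cams}
    for c in cands:
        regs={}
        for n in cams:
            s=sil(n,*c,z0,P[kind]);b=max(R[n],key=lambda d:(d['region']&s).sum()/(d['region']|s).sum(),default=None)
            if b is not None and (b['region']&s).sum()/s.sum()>.2: regs[n]=b['region']
        for k in ([list(regs)] if len(regs)<2 else [list(regs),['top'],['scene']]):
            if k: 
                x,f=fit({n:regs[n] for n in k},c,P[kind],z0);print(kind,k,x.round(4),round(f,3))
E
python3 - <<'E'
from fit import *
for n in("top","scene"):camera(n)
measure("big_flask_a","big",[(.468,.02),(.478,-.356)])
measure("small_flask_a","small",[(.585,-.043),(.483,-.102)])
measure("green_base_a","green",[(.471,.15),(.588,.22)])
measure("red_base_a","red",[(.474,.275),(.482,-.219)])
s=robot.state();print(s['clock'])
E
```

```text
Traceback (most recent call last):
  File "fit.py", line 20, in measure
    x,f=fit({n:regs[n] for n in k},c,P[kind],z0);print(kind,k,x.round(4),round(f,3))
        ~~~^^^^^^^^^^^^^^^^^^^^^^^^^^^^^^^^^^^^^
  File "fit.py", line 9, in fit
    r=minimize(c,x0,method='Nelder-Mead',options=dict(initial_simplex=np.array(x0)+[[0,0],[.008,0],[0,.008]],xatol=2e-4,fatol=1e-4,maxiter=60));return r.x,r.fun
  File "fit.py", line 8, in c
    def c(p): return sum(1-(sil(n,*p,z0,parts)&r).sum()/(sil(n,*p,z0,parts)|r).sum() for n,r in regs.items())
                     ~~~^^^^^^^^^^^^^^^^^^^^^^^^^^^^^^^^^^^^^^^^^^^^^^^^^^^^^^^^^^^^^^^^^^^^^^^^^^^^^^^^^^^^^
  File "fit.py", line 8, in <genexpr>
    def c(p): return sum(1-(sil(n,*p,z0,parts)&r).sum()/(sil(n,*p,z0,parts)|r).sum() for n,r in regs.items())
                                                         ~~~^^^^^^^^^^^^^^^
  File "fit.py", line 5, in sil
    pts=np.array([proj(n,(x+r*np.cos(t),y+r*np.sin(t),z0+z)) for r,z in parts for t in a])
                  ~~~~^^^^^^^^^^^^^^^^^^^^^^^^^^^^^^^^^^^^^^
  File "h.py", line 7, in proj
    p=camera_params(n);f=210/np.tan(np.radians(p['fov_y']/2));c=p['R']@np.array(X)+p['t']
ValueError: time passes only in moves, steps and waits
```

```bash
python3 -m crank '[[[0,0,0],8.59],[[0,0,0],17.3],[[0,0,0],17.3]]' 1
```

```text
clock: 1.2
position: [0.1865, -0.5966, 0.2453]
orientation: [-0.002, -2.22, 2.221]
force: [0.1, 0.8, 0.4]
gripper_width: 0.0856
```

```bash
sed -i '2a import functools\nfrom cell import camera_params as _cp\ncamera_params=functools.lru_cache(None)(_cp)' h.py
cat > m.py <<'E'
from fit import *
for n in("top","scene"):camera(n)
measure("big_flask_a","big",[(.468,.02),(.478,-.356)])
measure("small_flask_a","small",[(.585,-.043),(.483,-.102)])
measure("green_base_a","green",[(.471,.15),(.588,.22)])
measure("red_base_a","red",[(.474,.275),(.482,-.219)])
s=robot.state();print(s['clock'])
E
python3 m.py
```

```text
big ['top', 'scene'] [0.4669 0.0195] 0.732
big ['top'] [0.4684 0.0192] 0.691
big ['scene'] [0.4662 0.0198] 0.031
big ['top', 'scene'] [ 0.4753 -0.3547] 0.504
big ['top'] [ 0.4776 -0.3533] 0.433
big ['scene'] [ 0.4723 -0.3519] 0.057
small ['top', 'scene'] [ 0.5839 -0.04  ] 0.533
small ['top'] [ 0.584  -0.0409] 0.421
small ['scene'] [ 0.5829 -0.0393] 0.108
small ['top', 'scene'] [ 0.4805 -0.1014] 0.803
small ['top'] [ 0.4822 -0.1008] 0.646
small ['scene'] [ 0.4805 -0.1012] 0.155
green ['top', 'scene'] [0.4707 0.1481] 0.185
green ['top'] [0.4712 0.1474] 0.093
green ['scene'] [0.4704 0.1482] 0.087
green ['top', 'scene'] [0.5882 0.2223] 0.138
green ['top'] [0.5886 0.2224] 0.042
green ['scene'] [0.5857 0.2229] 0.089
red ['top', 'scene'] [0.4737 0.2758] 0.234
red ['top'] [0.4741 0.2738] 0.118
red ['scene'] [0.4716 0.2748] 0.099
red ['top', 'scene'] [ 0.4806 -0.2166] 0.239
red ['top'] [ 0.481  -0.2179] 0.079
red ['scene'] [ 0.4796 -0.2169] 0.149
1.7
```

```bash
python3 -m crank '[[[-0.2875,0,-0.2436],0],[[-0.2875,0,-0.2436],0],[[-0.2875,0,-0.2436],0],[[-0.2875,0,-0.2436],0],[[-0.2875,0,-0.2436],0],[[-0.2875,0,-0.2436],0],[[-0.2875,0,-0.2436],0],[[-0.2875,0,-0.2436],0]]'
python3 -m crank '[[[-0.2875,0,-0.2436],0],[[0,0,0],0],[[0,0,0],0]]' >/dev/null 2>&1 || true
python3 -c "
from h import *
s=robot.state();print(s['clock'],s['position'],s['orientation'])
cv2.imwrite('pics/a.png',camera('scene')[:,:,::-1])"
```

```text
clock: 2.5
position: [0.4768, -0.3492, 0.2454]
orientation: [-0.005, 2.219, -2.217]
force: [0.2, -0.7, -0.0]
gripper_width: 0.0852
2.8 [ 0.47119779 -0.35474511  0.24517488] [ 0.00262838 -2.21849122  2.22237823]
```

```bash
python3 -m crank '[[[0,0,0],0],[[0,0,0],0],[[0,0,0],0]]'
```

```text
clock: 3.15
position: [0.4739, -0.3526, 0.2453]
orientation: [-0.001, 2.221, -2.221]
force: [0.4, -0.8, 0.3]
gripper_width: 0.0857
```

View pics/a.png

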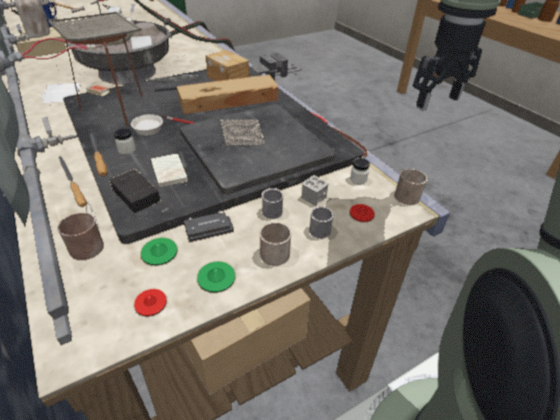

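The gripper, at about (447,80), is above the large flask at (410,187), so I'm descending now.

```bash
python3 -m crank '[[[0,0.05,0],0],[[0,0.1,0],0],[[0,0.14,0],0],[[0,0.17,0],0],[[0,0.19,0],0],[[0,0.205,0],0],[[0,0.205,0],0],[[0,0.205,0],0]]'
python3 -c "
from h import *
cv2.imwrite('pics/b.png',cv2.resize(camera('scene')[100:260,300:500,::-1],None,fx=3,fy=3))"
```

```text
clock: 3.95
position: [0.474, -0.3529, 0.0409]
orientation: [-0.0, 2.221, -2.221]
force: [0.5, 0.4, 0.6]
gripper_width: 0.0853
```

View pics/b.png

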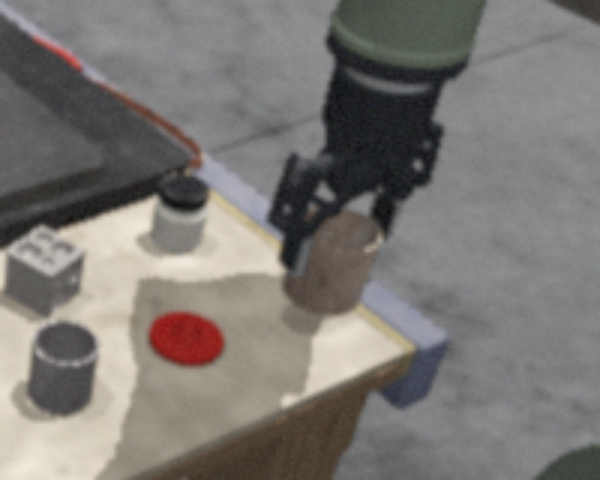

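The fingers straddle the flask, one on each side, so I can close.

```bash
python3 -m crank '[[[0,0,0],0],[[0,0,0],0],[[0,0,0],0],[[0,0,0],0],[[0,0,0],0],[[0,0,0],0],[[0,0,0],0],[[0,0,0],0]]' 0
python3 -m crank '[[[0,-0.02,0],0],[[0,-0.06,0],0],[[0,-0.1,0],0],[[0,-0.1,0],0],[[0,-0.1,0],0]]'
```

```text
clock: 4.8
position: [0.4742, -0.353, 0.0415]
orientation: [0.001, 2.219, -2.221]
force: [-1.6, 1.7, 10.6]
gripper_width: 0.0613
clock: 5.3
position: [0.4739, -0.3529, 0.1413]
orientation: [0.001, 2.219, -2.221]
force: [-0.6, 0.6, -3.0]
gripper_width: 0.0614
```

```bash
python3 -m crank '[[[-0.11,0,-0.575],0],[[-0.11,0,-0.575],0],[[-0.11,0,-0.575],0],[[-0.11,0,-0.575],0],[[-0.11,0,-0.575],0],[[-0.11,0,-0.575],0],[[-0.11,0,-0.575],0],[[-0.11,0,-0.575],0]]'
```

```text
clock: 6.1
position: [0.5478, 0.0422, 0.1392]
orientation: [0.003, -2.221, 2.221]
force: [1.4, 0.6, -2.0]
gripper_width: 0.0615
```

```bash
python3 -m crank '[[[-0.034,0,-0.165],0],[[-0.034,0,-0.165],0],[[-0.034,0,-0.165],0],[[-0.034,0,-0.165],0],[[-0.034,0,-0.165],0],[[-0.034,0,-0.165],0]]'
python3 - <<'E'
from fit import *
for n in("top","scene"):cv2.imwrite(f'pics/c{n}.png',camera(n)[:,:,::-1])
s=robot.state();p=s['position'];print(p)
measure("big_flask_a","big",[(p[0],p[1])],z0=p[2]-.0413)
E
```

```text
clock: 6.7
position: [0.5817, 0.2046, 0.1391]
orientation: [0.003, -2.22, 2.223]
force: [-0.4, -1.1, -2.5]
gripper_width: 0.0609
[0.58214117 0.20359326 0.13973019]
big ['scene'] [0.5786 0.2049] 0.061
```

View pics/cscene.png

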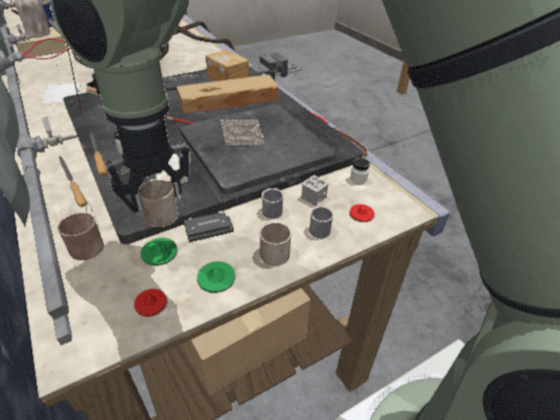

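View pics/ctop.png

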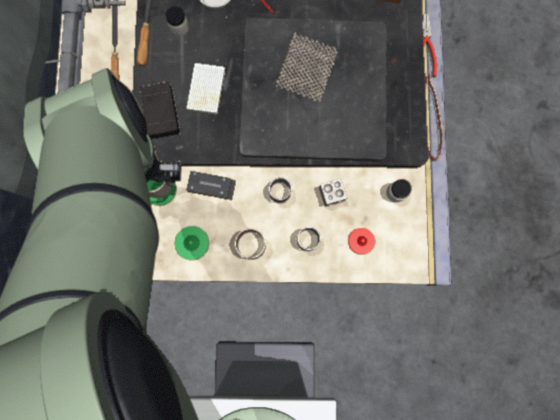

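```bash
python3 -m crank '[[[-0.0065,0,-0.018],0],[[-0.0065,0,-0.018],0],[[-0.0065,0,-0.018],0],[[-0.0065,0.03,-0.018],0],[[-0.0065,0.05,-0.018],0],[[-0.0065,0.05,-0.018],0],[[-0.0065,0.05,-0.018],0]]'
python3 - <<'E'
from fit import *
for n in("top","scene"):im=camera(n)
cv2.imwrite('pics/d.png',cv2.resize(im[140:300,60:260,::-1],None,fx=3,fy=3))
s=robot.state();p=s['position'];print(p)
measure("big_flask_a","big",[(p[0],p[1])],z0=p[2]-.0413)
E
```

```text
clock: 7.6
position: [0.589, 0.2226, 0.0908]
orientation: [0.0, -2.221, 2.222]
force: [0.7, 1.1, -2.3]
gripper_width: 0.0615
[0.58947106 0.22310316 0.09158627]
big ['scene'] [0.5875 0.2225] 0.084
```

View pics/d.png

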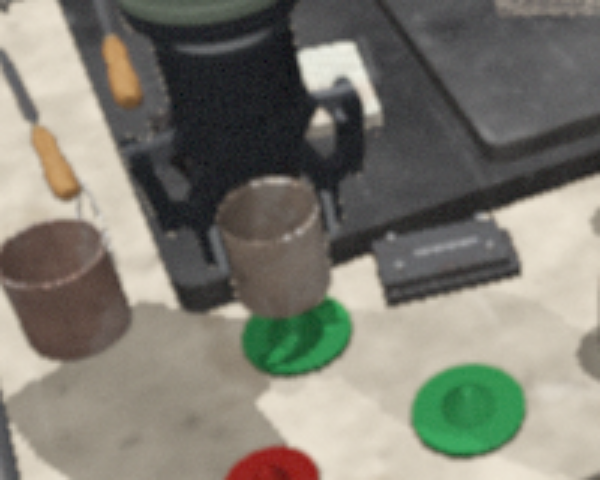

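```bash
python3 -m crank '[[[0.001,0.02,0],0],[[0.001,0.035,0],0],[[0.001,0.041,0],0],[[0.001,0.041,0],0],[[0.001,0.041,0],0]]'
python3 -m crank '[[[0,0,0],0],[[0,0,0],0],[[0,0,0],0],[[0,0,0],0],[[0,0,0],0],[[0,0,0],0]]' 1
python3 -m crank '[[[0,-0.03,0],0],[[0,-0.07,0],0],[[0,-0.11,0],0],[[0,-0.15,0],0],[[0,-0.15,0],0]]'
```

```text
clock: 8.3
position: [0.5881, 0.2235, 0.0499]
orientation: [-0.0, 2.221, -2.22]
force: [-1.6, 0.8, 4.9]
gripper_width: 0.0616
clock: 8.9
position: [0.5878, 0.2233, 0.0493]
orientation: [-0.001, 2.221, -2.221]
force: [0.1, -1.3, -0.1]
gripper_width: 0.0853
clock: 9.4
position: [0.5899, 0.224, 0.2047]
orientation: [0.007, 2.221, -2.214]
force: [0.6, 0.3, -0.6]
gripper_width: 0.0855
```

```bash
python3 -m crank '[[[0.121,0,0.2035],0],[[0.121,0,0.2035],0],[[0.121,0,0.2035],0],[[0.121,0,0.2035],0],[[0.121,0,0.2035],0],[[0.121,0,0.2035],0],[[0.121,0,0.2035],0],[[0.121,0,0.2035],0]]'
python3 - <<'E'
from fit import *
for n in("top","scene"):im=camera(n)
cv2.imwrite('pics/e.png',im[:,:,::-1])
s=robot.state();p=s['position'];print(p)
measure("big_flask_a","big",[(.588,.223)],z0=.008)
measure("big_flask_a","big",[(.467,.02)],z0=0)
E
```

```text
clock: 10.2
position: [0.4675, 0.0205, 0.1992]
orientation: [-0.002, 2.221, -2.22]
force: [0.3, -0.1, -0.8]
gripper_width: 0.0853
[0.46734687 0.02058942 0.19908534]
big ['top', 'scene'] [0.5883 0.2218] 0.533
big ['top'] [0.5883 0.2216] 0.434
big ['scene'] [0.5882 0.2217] 0.096
big ['scene'] [0.4664 0.0187] 0.073
```

View pics/e.png

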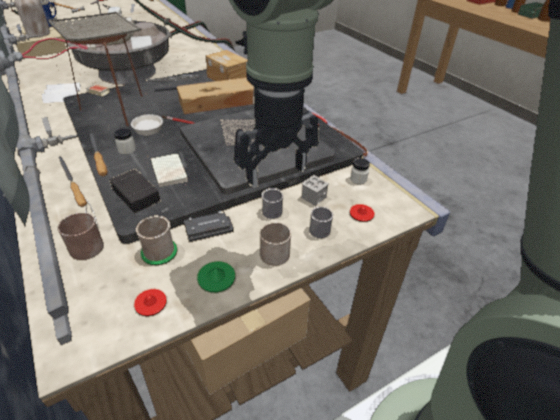

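The first flask is seated on its green disc at (156,240), with the fit showing it centred to about 1 mm. Next is the second large flask.

```bash
python3 -m crank '[[[0,0.05,0.001],0],[[0,0.09,0.001],0],[[0,0.12,0.001],0],[[0,0.145,0.001],0],[[0,0.158,0.001],0],[[0,0.158,0.001],0],[[0,0.158,0.001],0]]'
python3 -m crank '[[[0,0,0],0],[[0,0,0],0],[[0,0,0],0],[[0,0,0],0],[[0,0,0],0],[[0,0,0],0],[[0,0,0],0],[[0,0,0],0]]' 0
```

```text
clock: 11.2
position: [0.4674, 0.0187, 0.042]
orientation: [-0.0, 2.221, -2.221]
force: [0.1, 0.4, 0.4]
gripper_width: 0.0854
clock: 12.0
position: [0.4679, 0.018, 0.0427]
orientation: [0.003, 2.22, -2.221]
force: [-0.9, -4.3, 15.1]
gripper_width: 0.0641
```

```bash
python3 -m crank '[[[0,0,0],0],[[0,0,0],0],[[0,0,0],0]]'
python3 -m crank '[[[0,-0.02,0],0],[[0,-0.06,0],0],[[0,-0.1,0],0],[[0,-0.1,0],0],[[0,-0.1,0],0]]'
```

```text
clock: 12.3
position: [0.4679, 0.018, 0.0427]
orientation: [0.003, 2.22, -2.221]
force: [-1.6, -5.1, 15.1]
gripper_width: 0.0635
clock: 12.8
position: [0.4674, 0.0186, 0.1421]
orientation: [0.002, 2.22, -2.22]
force: [1.2, 0.5, -4.6]
gripper_width: 0.0631
```

```bash
python3 -m crank '[[[-0.003,0,-0.13],0],[[-0.003,0,-0.13],0],[[-0.003,0,-0.13],0],[[-0.003,0.03,-0.13],0],[[-0.003,0.05,-0.13],0],[[-0.003,0.05,-0.13],0],[[-0.003,0.05,-0.13],0]]'
python3 - <<'E'
from fit import *
for n in("top","scene"):im=camera(n)
cv2.imwrite('pics/f.png',cv2.resize(im[170:330,120:320,::-1],None,fx=3,fy=3))
s=robot.state();p=s['position'];print(p)
measure("big_flask_a","big",[(p[0],p[1])],z0=p[2]-.0425)
E
```

```text
clock: 13.5
position: [0.4694, 0.1483, 0.0908]
orientation: [0.003, -2.22, 2.222]
force: [-0.2, -0.3, -3.8]
gripper_width: 0.0635
[0.4702119  0.1485143  0.09184554]
big ['scene'] [0.4679 0.1471] 0.118
```

View pics/f.png

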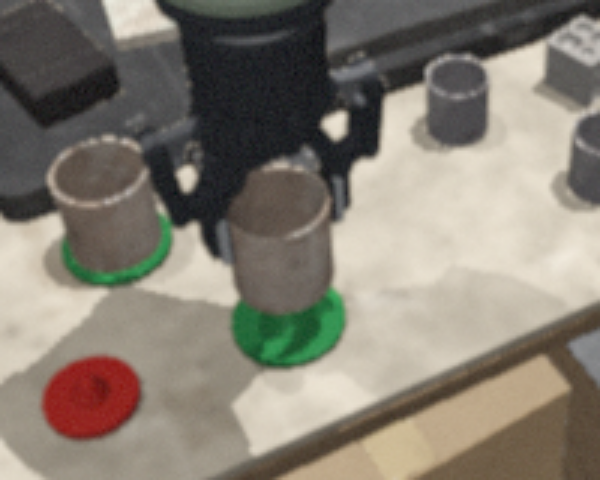

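```bash
python3 -m crank '[[[-0.001,0.02,0],0],[[-0.001,0.034,0],0],[[-0.001,0.04,0],0],[[-0.001,0.04,0],0],[[-0.001,0.04,0],0]]'
python3 -m crank '[[[0,0,0],0],[[0,0,0],0],[[0,0,0],0],[[0,0,0],0],[[0,0,0],0],[[0,0,0],0]]' 1
python3 -m crank '[[[0,-0.03,0],0],[[0,-0.07,0],0],[[0,-0.11,0],0],[[0,-0.15,0],0],[[0,-0.15,0],0]]'
```

```text
clock: 14.2
position: [0.4712, 0.1487, 0.0518]
orientation: [0.0, 2.221, -2.22]
force: [-0.8, 0.0, -3.0]
gripper_width: 0.0632
clock: 14.8
position: [0.4709, 0.1487, 0.0513]
orientation: [-0.001, 2.221, -2.221]
force: [-0.4, -0.4, -0.3]
gripper_width: 0.0855
clock: 15.3
position: [0.4728, 0.1493, 0.2059]
orientation: [0.007, 2.221, -2.215]
force: [1.7, 1.0, -1.2]
gripper_width: 0.0855
```

```bash
python3 -m crank '[[[-0.0105,0,0.2497],0],[[-0.0105,0,0.2497],0],[[-0.0105,0,0.2497],0],[[-0.0105,0,0.2497],0],[[-0.0105,0,0.2497],0],[[-0.0105,0,0.2497],0],[[-0.0105,0,0.2497],0],[[-0.0105,0,0.2497],0]]'
python3 - <<'E'
from fit import *
for n in("top","scene"):im=camera(n)
cv2.imwrite('pics/g.png',im[:,:,::-1])
s=robot.state();p=s['position'];print(p)
measure("big_flask_a","big",[(.471,.148)],z0=.008)
measure("small_flask_a","small",[(.481,-.101)],z0=0)
E
```

```text
clock: 16.1
position: [0.4815, -0.1002, 0.201]
orientation: [-0.002, 2.221, -2.22]
force: [0.2, 0.3, -0.3]
gripper_width: 0.0854
[ 0.48167175 -0.09985904  0.20117385]
big ['top', 'scene'] [0.4699 0.1485] 0.635
big ['top'] [0.4727 0.1477] 0.583
big ['scene'] [0.47   0.1489] 0.041
small ['scene'] [ 0.478  -0.0982] 0.096
```

View pics/g.png

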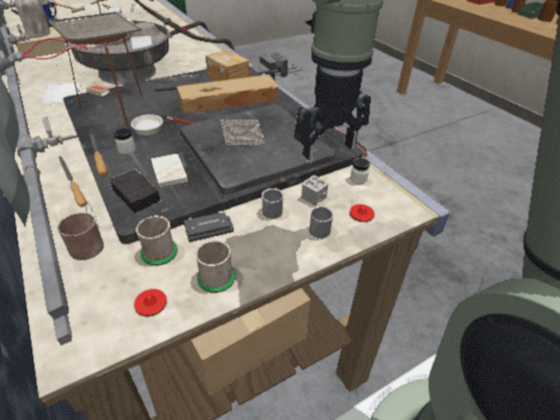

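```bash
python3 -m crank '[[[0.001,0.05,0],0],[[0.001,0.1,0],0],[[0.001,0.13,0],0],[[0.001,0.155,0],0],[[0.001,0.168,0],0],[[0.001,0.168,0],0],[[0.001,0.168,0],0]]'
python3 -m crank '[[[0,0,0],0],[[0,0,0],0],[[0,0,0],0],[[0,0,0],0],[[0,0,0],0],[[0,0,0],0],[[0,0,0],0],[[0,0,0],0]]' 0
python3 -m crank '[[[0,0,0],0],[[0,0,0],0],[[0,0,0],0]]'
python3 -m crank '[[[0,-0.02,0],0],[[0,-0.05,0],0],[[0,-0.08,0],0],[[0,-0.08,0],0],[[0,-0.08,0],0]]'
```

```text
clock: 17.1
position: [0.481, -0.1011, 0.0341]
orientation: [-0.0, 2.221, -2.221]
force: [1.0, -0.5, 0.5]
gripper_width: 0.0856
clock: 17.9
position: [0.4812, -0.1018, 0.0343]
orientation: [0.002, 2.22, -2.221]
force: [-2.8, -4.3, 13.1]
gripper_width: 0.0487
clock: 18.2
position: [0.4812, -0.1019, 0.0343]
orientation: [0.002, 2.22, -2.222]
force: [-0.6, -4.1, 12.5]
gripper_width: 0.0488
clock: 18.7
position: [0.4809, -0.101, 0.1139]
orientation: [0.001, 2.22, -2.22]
force: [-0.2, 0.3, -3.1]
gripper_width: 0.0486
```

```bash
python3 -m crank '[[[0,0,0.116],0],[[0,0,0.116],0],[[0,0,0.116],0],[[0,0.02,0.116],0],[[0,0.03,0.116],0],[[0,0.03,0.116],0],[[0,0.03,0.116],0]]'
python3 - <<'E'
from fit import *
for n in("top","scene"):im=camera(n)
cv2.imwrite('pics/i.png',cv2.resize(im[120:280,260:460,::-1],None,fx=3,fy=3))
s=robot.state();p=s['position'];print(p)
measure("small_flask_a","small",[(p[0],p[1])],z0=p[2]-.034)
E
```

```text
clock: 19.4
position: [0.4806, -0.2164, 0.083]
orientation: [-0.003, 2.222, -2.221]
force: [1.0, -0.4, -0.5]
gripper_width: 0.0484
[ 0.48101027 -0.21666112  0.08370004]
small ['scene'] [ 0.4784 -0.2168] 0.251
```

View pics/i.png

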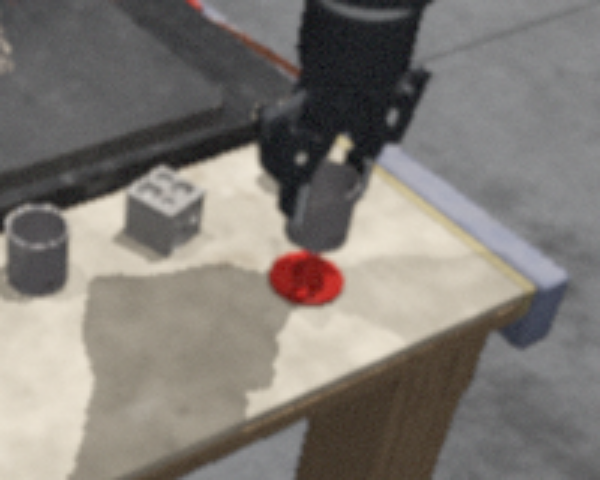

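```bash
python3 -m crank '[[[0,0.02,0],0],[[0,0.034,0],0],[[0,0.0405,0],0],[[0,0.0405,0],0],[[0,0.0405,0],0]]'
python3 -m crank '[[[0,0,0],0],[[0,0,0],0],[[0,0,0],0],[[0,0,0],0],[[0,0,0],0],[[0,0,0],0]]' 1
python3 -m crank '[[[0,-0.03,0],0],[[0,-0.07,0],0],[[0,-0.11,0],0],[[0,-0.15,0],0],[[0,-0.15,0],0]]'
```

```text
clock: 20.1
position: [0.4806, -0.2169, 0.0428]
orientation: [-0.002, 2.221, -2.221]
force: [-0.7, 0.5, 0.1]
gripper_width: 0.0484
clock: 20.7
position: [0.4807, -0.2171, 0.0428]
orientation: [-0.001, 2.221, -2.221]
force: [0.5, -0.6, 0.3]
gripper_width: 0.0853
clock: 21.2
position: [0.4826, -0.2179, 0.1976]
orientation: [0.007, 2.215, -2.22]
force: [0.4, -0.7, -1.2]
gripper_width: 0.0852
```

Last small flask, at (0.5835, -0.040).

```bash
python3 -m crank '[[[-0.103,0,-0.177],0],[[-0.103,0,-0.177],0],[[-0.103,0,-0.177],0],[[-0.103,0,-0.177],0],[[-0.103,0,-0.177],0],[[-0.103,0,-0.177],0],[[-0.103,0,-0.177],0],[[-0.103,0,-0.177],0]]'
python3 - <<'E'
from fit import *
for n in("top","scene"):im=camera(n)
cv2.imwrite('pics/j.png',im[:,:,::-1])
s=robot.state();p=s['position'];print(p)
measure("small_flask_a","small",[(.481,-.217)],z0=.008)
measure("small_flask_a","small",[(.584,-.04)],z0=0)
E
```

```text
clock: 22.0
position: [0.583, -0.0415, 0.1927]
orientation: [-0.001, -2.22, 2.221]
force: [0.2, -0.8, -0.1]
gripper_width: 0.0852
[ 0.58321067 -0.04118636  0.19287238]
small ['top', 'scene'] [ 0.4797 -0.2182] 0.81
small ['top'] [ 0.4836 -0.2252] 0.721
small ['scene'] [ 0.4789 -0.2173] 0.078
small ['scene'] [ 0.5809 -0.0396] 0.077
```

View pics/j.png

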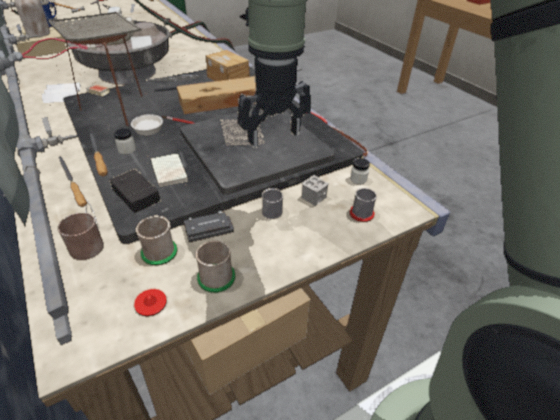

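```bash
python3 -m crank '[[[0,0.05,-0.001],0],[[0,0.09,-0.001],0],[[0,0.12,-0.001],0],[[0,0.145,-0.001],0],[[0,0.159,-0.001],0],[[0,0.159,-0.001],0],[[0,0.159,-0.001],0]]'
python3 -m crank '[[[0,0,0],0],[[0,0,0],0],[[0,0,0],0],[[0,0,0],0],[[0,0,0],0],[[0,0,0],0],[[0,0,0],0],[[0,0,0],0]]' 0
python3 -m crank '[[[0,0,0],0],[[0,0,0],0],[[0,0,0],0]]'
python3 -m crank '[[[0,-0.02,0],0],[[0,-0.06,0],0],[[0,-0.11,0],0],[[0,-0.11,0],0],[[0,-0.11,0],0]]'
```

```text
clock: 23.0
position: [0.584, -0.0391, 0.0346]
orientation: [0.0, 2.221, -2.221]
force: [0.2, -0.3, 0.7]
gripper_width: 0.0852
clock: 23.8
position: [0.5843, -0.0383, 0.035]
orientation: [0.001, 2.221, -2.219]
force: [-2.0, 3.9, 11.1]
gripper_width: 0.0484
clock: 24.1
position: [0.5843, -0.0383, 0.0349]
orientation: [0.001, 2.221, -2.219]
force: [-1.6, 3.5, 10.6]
gripper_width: 0.0491
clock: 24.6
position: [0.584, -0.039, 0.145]
orientation: [0.002, 2.22, -2.22]
force: [-0.5, 0.1, -3.8]
gripper_width: 0.0488
```

```bash
python3 -m crank '[[[0.111,0,-0.3138],0],[[0.111,0,-0.3138],0],[[0.111,0,-0.3138],0],[[0.111,0,-0.3138],0],[[0.111,0,-0.3138],0],[[0.111,0,-0.3138],0],[[0.111,0,-0.3138],0],[[0.111,0,-0.3138],0]]'
python3 -m crank '[[[0,0.03,0],0],[[0,0.06,0],0],[[0,0.06,0],0],[[0,0.06,0],0]]'
python3 - <<'E'
from fit import *
for n in("top","scene"):im=camera(n)
cv2.imwrite('pics/k.png',cv2.resize(im[190:350,80:280,::-1],None,fx=3,fy=3))
s=robot.state();p=s['position'];print(p)
measure("small_flask_a","small",[(p[0],p[1])],z0=p[2]-.0348)
measure("red_base_a","red",[(.473,.275)])
E
```

```text
clock: 25.4
position: [0.4694, 0.2795, 0.1425]
orientation: [-0.011, 2.22, -2.218]
force: [0.2, -1.5, -1.9]
gripper_width: 0.0488
clock: 25.8
position: [0.4721, 0.2741, 0.0835]
orientation: [0.002, -2.22, 2.222]
force: [-1.2, 0.8, -1.5]
gripper_width: 0.0487
[0.47284395 0.27475172 0.08481279]
small ['scene'] [0.4687 0.2738] 0.11
red ['scene'] [0.4722 0.2752] 0.268
```

View pics/k.png

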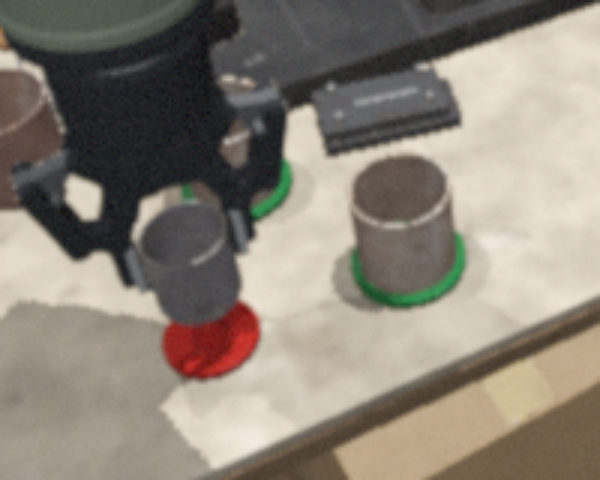

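```bash
python3 -m crank '[[[-0.0015,0.02,0],0],[[-0.0015,0.034,0],0],[[-0.0015,0.0405,0],0],[[-0.0015,0.0405,0],0],[[-0.0015,0.0405,0],0]]'
python3 -m crank '[[[0,0,0],0],[[0,0,0],0],[[0,0,0],0],[[0,0,0],0],[[0,0,0],0],[[0,0,0],0]]' 1
python3 -m crank '[[[0,-0.03,0],0],[[0,-0.07,0],0],[[0,-0.11,0],0],[[0,-0.15,0],0],[[0,-0.15,0],0]]'
python3 -m crank '[[[0,-0.05,0.05],0],[[0,-0.05,0.1],0],[[0,-0.05,0.15],0],[[0,-0.05,0.2],0],[[0,-0.05,0.25],0],[[0,-0.05,0.25],0],[[0,-0.05,0.25],0],[[0,-0.05,0.25],0]]'
python3 - <<'E'
from fit import *
for n in("top","scene"):
  im=camera(n);cv2.imwrite(f'pics/l{n}.png',im[:,:,::-1])
s=robot.state();p=s['position'];print(p)
measure("small_flask_a","small",[(.473,.275),(.481,-.217)],z0=.008)
measure("big_flask_a","big",[(.588,.2225),(.471,.148)],z0=.008)
for t in("flux_jar","dapping_block"):
  for n in("top","scene"):
    for d in landmark_of(t,n):print(t,n,d['confidence'],toworld(n,d['xyz']).round(4))
E
```

```text
clock: 26.6
position: [0.4736, 0.2746, 0.0433]
orientation: [-0.001, 2.221, -2.222]
force: [-0.3, -1.1, -0.4]
gripper_width: 0.049
clock: 27.2
position: [0.4738, 0.2748, 0.0433]
orientation: [-0.001, 2.221, -2.221]
force: [-0.5, -0.2, -1.2]
gripper_width: 0.0853
clock: 27.7
position: [0.4756, 0.2758, 0.1982]
orientation: [0.006, 2.223, -2.213]
force: [1.1, 0.2, -0.6]
gripper_width: 0.0853
clock: 28.5
position: [0.474, 0.0252, 0.2432]
orientation: [-0.001, 2.222, -2.221]
force: [0.1, -0.0, -0.0]
gripper_width: 0.0855
[0.47402636 0.02602891 0.24317174]
small ['top'] [0.4726 0.2724] 0.395
small ['top', 'scene'] [ 0.4797 -0.218 ] 0.579
small ['top'] [ 0.4813 -0.219 ] 0.492
small ['scene'] [ 0.4788 -0.2169] 0.074
big ['top', 'scene'] [0.5878 0.2238] 0.771
big ['top'] [0.5905 0.2234] 0.713
big ['scene'] [0.5875 0.2233] 0.056
big ['scene'] [0.4706 0.1486] 0.06
flux_jar top 0.88 [ 0.5864 -0.2976  0.0037]
flux_jar scene 0.7 [ 0.5854 -0.2945  0.0013]
flux_jar scene 0.59 [ 4.795e-01 -2.160e-01 -4.000e-04]
dapping_block top 0.6 [ 5.757e-01 -1.570e-01  1.000e-04]
dapping_block top 0.22 [0.4756 0.2769 0.0019]
dapping_block scene 0.71 [ 0.5766 -0.1498  0.0024]
```

View pics/lscene.png

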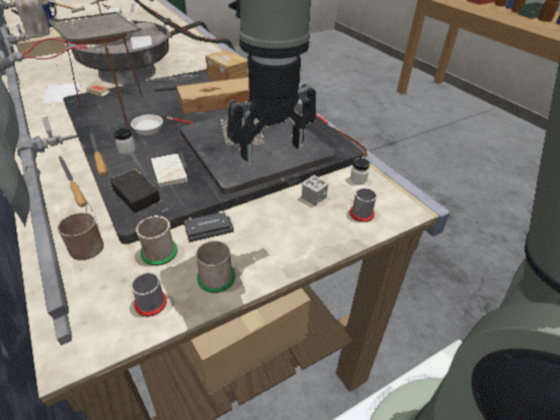

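View pics/ltop.png

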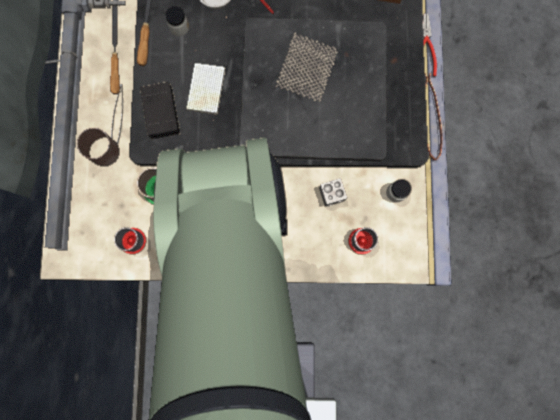

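All four flasks stand level on their bases, at scene (156,240), (214,267), (148,293) and (364,205), with a rim of disc showing around each. The arm is clear, so I'm handing in.

```bash
python3 -m crank '[[[0,0,0],0],[[0,0,0],0],[[0,0,0],0]]'; python3 -c "
from cell import robot
print(robot.finish_job())"
```

```text
clock: 29.3
position: [0.474, 0.0247, 0.2433]
orientation: [-0.001, 2.221, -2.221]
force: [0.9, 0.6, -1.0]
gripper_width: 0.0854
the job is handed in; nothing more can be done
None
```

All four flasks are standing upright on their bases: the two large brown ones on the green bases and the two small grey ones on the red bases. I handed the job in at about 29 s with the gripper open and clear; no verdict is reported.

**Flask positions:** the last camera fits put each flask within about 3 mm of its base centre, against the 10 mm allowed. The pictures show all four level, with the disc rim visible around each one.

**Bystanders:** the jar and the steel block measured within about 5 mm of where they started, which is about the network's own error. They were not touched.

**Weaker checks:**
- **Arm in the way:** in the final pictures the arm hid the second large flask from the top camera and partly hid the first, so both rest mainly on the scene camera. The last small flask was fitted only from the top camera; in the scene picture I judged it by eye.
- **Top-camera outlier:** one earlier top-camera fit put the small flask on the right-hand red base about 8 mm off. The scene camera disagreed, and both cameras agreed in the final check.
- **Network misreports:** the networks gave a few false detections, for example a small flask reported as the jar. I ignored these after comparing them with the pictures.

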